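Put the saw set-up kit back into its fitted trays

TASK

Put the four pieces of the saw set-up kit (maple block, walnut bar, carton and wax tin) away, each in the fitted plywood tray whose pocket and cork outline match it in shape and size. Each must lie flat on the floor of its pocket between the lips, right side up as it was found, and be left there at rest; leave the tape measure and the spring clamp where they are.

Things in the scene. Friction and masses are not known exactly. Their poses are not given: they have to be found in the camera images.
- maple_block: Light-coloured plain wooden (maple) set-up block, 50 x 110 x 32 mm (50 along its x, 110 along its y, 32 high), lying loose on the work surface. Origin: centre of its underside; z up. It may lie on either side of the rip fence, a wall 162 mm high running along x between about y = -0.15 and -0.29: carry it over.
- walnut_bar: Dark brown plain wooden (walnut) set-up bar, the longest and narrowest of the four pieces, 34 x 140 x 22 mm (34 along its x, 140 along its y, 22 high), lying loose on the work surface. Origin: centre of its underside; z up. It may lie on either side of the rip fence, a wall 162 mm high running along x between about y = -0.15 and -0.29: carry it over.
- carton: Small closed blue-and-white cardboard carton, 55 x 90 x 38 mm (55 along its x, 90 along its y, 38 high), lying loose on the work surface. Origin: centre of its underside; z up. It may lie on either side of the rip fence, a wall 162 mm high running along x between about y = -0.15 and -0.29: carry it over.
- tin: Flat round wax tin with a brass-coloured lid, 58 mm diameter (lid; 55 mm below the lid, from 0 to 16 mm height), 29 mm high, standing loose on the work surface. Origin: centre of its underside; z up. It may stand on either side of the 162 mm high rip fence: carry it over.
- insert_maple: Fixed plywood tray (74 x 134 mm), 6 mm plate with low corner lips round a 60 x 120 mm pocket (5 mm play each side); pocket floor 6 mm, lip tops 14 mm above the surface. A 50 x 110 mm cork pad shows the matching piece's outline. The middle 56 mm of each long side is open for fingers. Origin: centre of the tray's underside. x along the short side, y along the long side, z up.
- insert_walnut: Fixed plywood tray (58 x 164 mm), 6 mm plate with low corner lips round a 44 x 150 mm pocket (5 mm play each side); pocket floor 6 mm, lip tops 14 mm above the surface. A 34 x 140 mm cork pad shows the matching piece's outline. The middle 56 mm of each long side is open for fingers. Origin: centre of the tray's underside. x along the short side, y along the long side, z up.
- insert_carton: Fixed plywood tray (79 x 114 mm), 6 mm plate with low corner lips round a 65 x 100 mm pocket (5 mm play each side); pocket floor 6 mm, lip tops 14 mm above the surface. A 55 x 90 mm cork pad shows the matching piece's outline. The middle 56 mm of each long side is open for fingers. Origin: centre of the tray's underside. x along the short side, y along the long side, z up.
- insert_tin: Fixed plywood tray (89 x 89 mm), 6 mm plate with low corner lips round a round 68 mm pocket (5 mm play each side); pocket floor 6 mm, lip tops 14 mm above the surface. A 58 mm round cork pad shows the matching piece's outline. The lips are four arcs at the corners; the middle of each side is open for fingers. Origin: centre of the tray's underside. x and y along its sides, z up.
- tape_measure: Bystander: yellow pocket tape measure standing loose near the robot, 40 x 83 x 66 mm (x, y, z). Origin: on its underside. Not to be disturbed. (Also fixed nearby: a sanding block 34 mm high between the robot and the trays, and the low toothed saw blade standing up between the trays.)
- spring_clamp: Bystander: black spring clamp with orange jaw tips lying loose, 53 x 144 x 22 mm (x, y, z). Origin: centre of its underside. Not to be disturbed.

How it is judged:
By the outcome, as a careful person would: the job done as asked, in the order asked, and still so for the second after the job is handed in, with the robot touching nothing.
It also fails if it takes over 109 s, if anything falls off the work surface, if the arm or the gripper's body presses on something with over 40 N, if the wrist force passes 120 N, or if a joint passes its speed limit or range.

ROBOT

A 6-joint arm with a two-finger parallel gripper is mounted at the origin on a cart in front of the work surface, level with it; the furniture and walls round the work are solid. World frame = base frame: x ahead of the robot, y to its left, z up, the work surface at z = 0. Lengths are in m, angles in rad, forces in N, time in s.
With the tool pointing down it reaches from about 0.3 to 0.875 m from the base axis. Payload 4.2 kg.
Tool frame: the origin (TCP) lies on the front face of the gripper's body, between the roots of the fingers; the fingertips stand 73 mm ahead of it and the grasp point (between the pads) lies env.pinch_z ahead of it (env.pinch_z is the distance from the TCP to the grasp point, in m); z points along the fingers, y is the line along which they close (so a half turn about z gives the same grasp; the last joint's range is limited). The gripper opens to 85 mm and grips with 20 to 120 N. Pads are 22 mm wide; open, the fingers measure 114 mm over their backs; the gripper's body (76 mm by 85 mm) begins 54 mm behind the grasp point. The pads swing forward as they close: fully open they stand 13 mm farther back than shut.
Start: joints at [1.167, 0.32, 1.565, -0, 1.257, -0.02], TCP at [0.215, 0.533, 0.304] pointing down, gripper open.
Joint ranges: [-3.11, 3.11], [-0.84, 2.01], [0.21, 2.61], [-1.34, 4.49], [0.05, 2.63], [-2.56, 2.56]. Speed limits (rad/s): [2.57, 2.57, 3.14, 3.14, 3.14, 3.14].

INTERFACE

Orientations are given as a unit quaternion [x, y, z, w].
In Python, from rig import monitor, snapshot, env gives the robot as it stands.
- The arm moves only by the tool servo_tool, never from a script. Its argument "rows" is text: rows parted by semicolons, each of 7 numbers parted by spaces: the shift along the tool's x, y, z in cm, then the turn, a rotation vector about the tool's x, y, z in degrees, then the opening in per cent of the stroke, from 0 (shut) to 100 (fully open). In form: tx ty tz ax ay az hand; .... A call has 1 to 12 rows; each row shifts and turns the commanded pose from where the row before left it, along the tool's axes as they then stand; what a row does not reach is not made up. A row lasts 1/12 s, in which the tool goes at most 41.7 mm and 7.16 degrees, less where a joint would pass 70% of its speed; a pose out of reach is approached as far as the arm can. A call with a gripper value outside its range is refused whole. The fingers move at their own pace and stop on an object; the grip force is fixed at half the most. Time passes only in rows, so rows that do not move let the fingers close. It gives the time, the measured TCP pose, the force, the opening and the grip force at its end, in the units of the state.
- monitor.state(): the state, without advancing time (a new reading comes with each control period).
- snapshot(name): name is "scene" or "top" or "wrist"; returns a dict with "pixels" (384x512x3 uint8, red, green, blue), "camera_matrix" (3x3 intrinsics, pixels), "D" ([k1, k2, p1, p2, k3] as OpenCV has them; the pictures are not rectified), "R" (3x3) and "t" (3): a world point X has camera coordinates R X + t; the wrist camera has in their place "tool_from_camera" (4x4, takes a point from camera to tool coordinates, whose origin is the TCP and whose axes are the flange's). Camera axes: x right, y down, z forward; pixel columns grow to the right and rows downward; lengths in m; the calibration is good to about 2 mm. A picture is of the moment at which its call begins: read the wrist's pose just before it. There is no depth.
- env.close_job(): hands the job in; it is judged then, once.
The state is a dict: "clock": time; "joints": joint angles; "qd": joint speeds; "joint_torque": joint torques, N m; "eef_pos": TCP position; "orientation": TCP orientation; "force": force on the tool from outside, world axes, zero at the start; "ft_torque": the same for the moment, N m; "grip_width": finger opening in m; "finger_force": force on a finger pad.
Only numpy, scipy, OpenCV 4.12 (cv2) and the standard library are available. Lean on these libraries where they do the work, as an engineer would, in place of code of your own. Each camera call takes 0.05 s, during which the arm holds its last target. There are 200 camera calls.

## Working session

There is one attempt and no reset: what is moved stays moved. The work goes in short steps, Python scripts to look and compute and a tool call to move; the robot and the scene stay as the last step left them, time stands still between calls to the robot, and variables do not carry over. Pictures are saved under pics/ and viewed, at most 17 in all, crops included, and the job is handed in when it is done.

Besides the shell and the picture viewer there is one more tool, called after "Call:" by a JSON object that holds its "op" and its "data". servo_tool: Moves the arm, as the interface text tells. Its arguments: {"type":"object","properties":{"rows":{"type":"string"}},"required":["rows"]}

```bash
ls; mkdir -p pics; python3 - <<'E'
from rig import monitor, snapshot, env
import cv2,pickle
print(env.pinch_z, monitor.state())
d={}
for n in("scene","top","wrist"):
    s=snapshot(n);d[n]=s;cv2.imwrite(f"pics/{n}0.png",s["pixels"][:,:,::-1])
    print(n,{k:(v.tolist() if hasattr(v,'tolist') else v) for k,v in s.items() if k!="pixels"})
pickle.dump(d,open("s0.pkl","wb"))
t=cv2.imread("pics/top0.png"); cv2.imwrite("pics/top0b.png",cv2.resize(t,(800,600),interpolation=cv2.INTER_CUBIC))
E
```

```text
pics
0.0539 {'clock': 0.0, 'joints': array([ 1.16704250e+00,  3.20309697e-01,  1.56569188e+00,  2.06917097e-06,
        1.25739023e+00, -2.00034207e-02]), 'qd': array([ 1.25586801e-03,  6.48683927e-05, -2.99451259e-04,  1.32281247e-03,
        2.07541485e-04,  1.14255467e-03]), 'joint_torque': array([ 7.08744155e-04, -4.15531754e+01, -2.34166235e+01,  1.67901267e-04,
        8.21218360e-03, -5.17393531e-06]), 'eef_pos': array([0.21514385, 0.53285704, 0.30306693]), 'orientation': array([ 1.90700257e-01,  9.81647902e-01, -8.79252066e-04, -1.90139862e-04]), 'force': array([-0.36706694, -0.54553107, -0.53920544]), 'ft_torque': array([-0.02225592,  0.06080466,  0.05627868]), 'finger_force': 0.0, 'grip_width': 0.0852246942722638}
scene {'camera_matrix': [[494.78250976112906, 0.0, 252.3546559783546], [0.0, 494.78250976112906, 195.3463020915518], [0.0, 0.0, 1.0]], 'D': [-0.21092836390646988, 0.0, 0.0, 0.0, 0.0], 'R': [[0.7422792469676872, -0.6696618993054221, 0.02396789810846762], [-0.33932386087085786, -0.4064816850613166, -0.8483112383750477], [0.5778242267028771, 0.6215509474921322, -0.52
[... 342 characters left out ...]
 [-0.9979558743859643, -0.01099460593109106, -0.06295388327153263], [0.06286537292786128, 0.008218831319360185, -0.9979881741275217]], 't': [0.003875694709849848, 0.5411824506437899, 1.0904136417002628]}
wrist {'camera_matrix': [[293.207220114802, 0.0, 258.0245453401246], [0.0, 293.207220114802, 190.8879584519412], [0.0, 0.0, 1.0]], 'D': [-0.052785244639484766, 0.0, 0.0, 0.0, 0.0], 'tool_from_camera': [[0.00017138769151573528, -0.9491596090646358, -0.3147951828515254, 0.08179153598038646], [0.9999997592222252, -4.900808924807997e-05, 0.0006922092870271197, -0.0006226981866510606], [-0.0006724446066817628, -0.31479522569199386, 0.9491593721287146, -0.06897600076440624], [0.0, 0.0, 0.0, 1.0]]}
```

View pics/top0b.png

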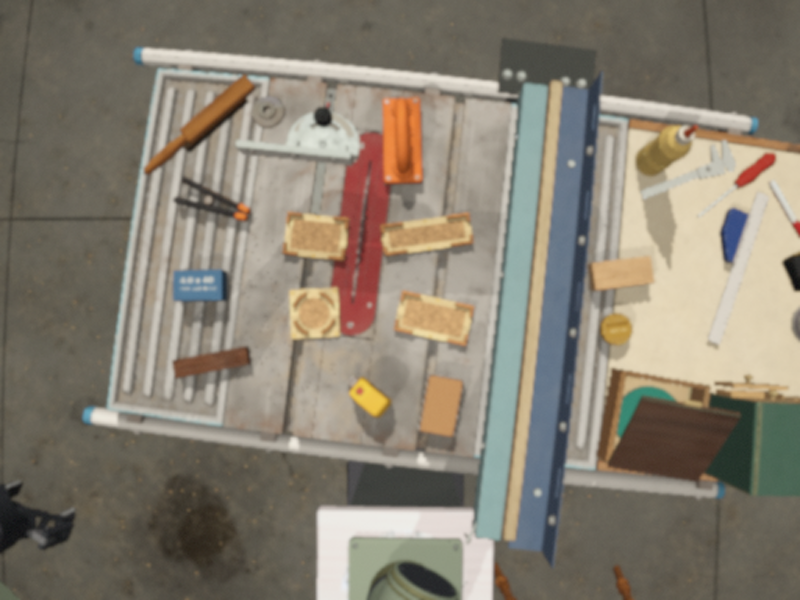

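View pics/scene0.png

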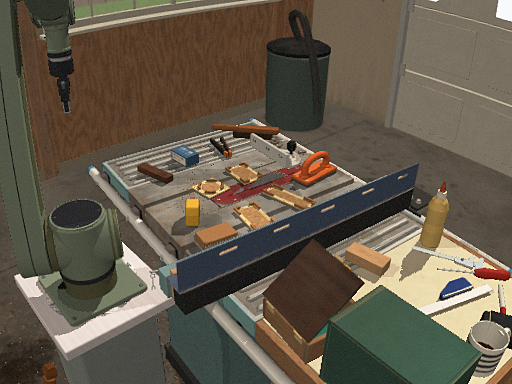

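The top view (800-px scale) shows:
- **Trays:** carton (316,238), tin (315,315), walnut (427,235), maple (435,318).
- **Loose pieces:** carton (200,286) and walnut (211,362) are left of the fence. Maple (621,273) and tin (617,330) are beyond it.
- **Bystanders:** tape measure (369,398), sanding block (441,405), clamp (212,200).

```bash
cat > h.py <<'E'
import numpy as np, cv2
def cast(s,uv,z):
    "pixels -> world points on plane z (fixed cameras)"
    p=cv2.undistortPoints(np.float64(uv).reshape(-1,1,2),s["camera_matrix"],s["D"])[:,0]
    R=s["R"];C=-R.T@s["t"]; d=np.c_[p,np.ones(len(p))]@R
    return C+d*((z-C[2])/d[:,2])[:,None]
def blob(s,uv,tol,k=3,r=3):
    "mask of pixels near the seed's Lab colour, component at seed"
    L=cv2.cvtColor(s["pixels"],cv2.COLOR_RGB2LAB).astype(float); u,v=map(int,uv)
    c=np.median(L[v-r:v+r+1,u-r:u+r+1].reshape(-1,3),0)
    m=(np.linalg.norm((L-c)*[.5,1,1],axis=2)<tol).astype(np.uint8)
    m=cv2.morphologyEx(m,cv2.MORPH_CLOSE,np.ones((k,k)))
    n,l=cv2.connectedComponents(m,connectivity=4); 
    lab=np.bincount(l[v-r:v+r+1,u-r:u+r+1].ravel()[l[v-r:v+r+1,u-r:u+r+1].ravel()>0]).argmax()
    return (l==lab).astype(np.uint8)
def rect(s,m,z):
    "area rectangle on plane z: centre, sides from second moments, yaw of long side"
    v,u=np.nonzero(m); P=cast(s,np.c_[u,v],z)[:,:2]; c=P.mean(0); w,V=np.linalg.eigh(np.cov((P-c).T))
    mr=cv2.minAreaRect((P*1000).astype(np.float32))
    a=np.degrees(np.arctan2(V[1,1],V[0,1]))
    return np.round(c,4),np.round(np.sqrt(12*w)*1000,1),round(a%180,1),np.round(np.array(mr[0]),1),np.round(mr[1],1)
E
python3 - <<'E'
from h import *; import pickle
s=pickle.load(open("s0.pkl","rb"))["top"]
ov=s["pixels"][:,:,::-1].copy()
for n,uv,z,tol,r in[("carton",(125,187),.038,25,2),("walnut",(135,232),.022,22,2),("maple",(397,175),.032,18,3),("tin",(395,211),.029,22,2),
 ("Tcarton",(202,152),.007,17,4),("Ttin",(202,201),.007,17,4),("Twalnut",(273,150),.007,17,3),("Tmaple",(278,203),.007,17,4),("tape",(236,255),.066,30,2),("sand",(282,260),.034,20,3)]:
    m=blob(s,uv,tol,5 if n=="carton" else 3,r); print(n,*rect(s,m,z))
    ov[(cv2.dilate(m,np.ones((3,3)))-m)>0]=(0,255,0)
print(-s["R"].T@s["t"], cast(s,[(379,110),(368,340),(332,60),(305,340),(380,240)],0.162).round(3).tolist(), cast(s,[(435,260),(470,272)],0.15).round(3).tolist(),cast(s,[(435,300),(392,236)],0.06).round(3).tolist())
cv2.imwrite("pics/ov.png",cv2.resize(ov[80:280,90:460],None,fx=2.1,fy=2.1,interpolation=cv2.INTER_CUBIC))
E
```

```text
carton [0.5416 0.3653] [ 98.4 127.7] 23.0 [534.1 374.2] [120.7 199.2]
walnut [0.4102 0.3486] [ 53.9 138.3] 101.2 [408.3 348.7] [ 72.5 144.2]
maple [ 0.5545 -0.3884] [ 94.2 168.4] 172.9 [ 533.  -397.2] [197.1 114.4]
tin [ 0.4836 -0.3743] [48.9 50.9] 25.4 [ 484.1 -374.4] [54.4 55.9]
Tcarton [0.6466 0.1698] [ 78.  110.8] 80.7 [647.7 169.2] [118.4  82. ]
Ttin [0.5062 0.1667] [87.1 91.8] 147.9 [505.9 168.3] [93.2 91.1]
Twalnut [ 0.6535 -0.0351] [ 55.2 170. ] 99.8 [653.1 -33.5] [ 62.5 166.7]
Tmaple [ 0.5026 -0.0489] [ 70.8 137.1] 78.1 [501.1 -47.6] [135.   76.6]
tape [0.3626 0.065 ] [37.7 61.5] 49.9 [362.8  65.6] [62.5 37.8]
sand [ 0.3472 -0.0603] [60.5 99.9] 170.0 [347.1 -60.3] [ 61.1 100.7]
[4.71482414e-01 8.63491535e-04 1.12231857e+00] [[0.731, -0.293, 0.162], [0.166, -0.265, 0.162], [0.858, -0.176, 0.162], [0.166, -0.111, 0.162], [0.409, -0.292, 0.162]] [[0.359, -0.437, 0.15], [0.328, -0.529, 0.15]] [[0.239, -0.478, 0.06], [0.413, -0.357, 0.06]]
```

View pics/ov.png

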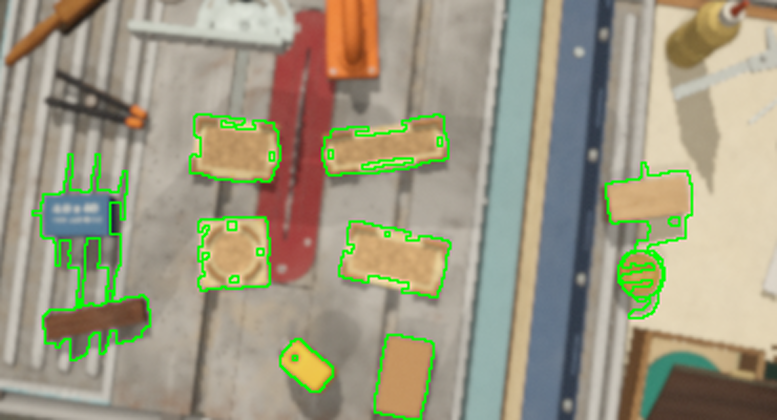

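Tray outlines are good, but the masks for carton, walnut, maple and tin leak into shadows and slats. I'll tighten them.

```bash
python3 - <<'E'
from h import *; import pickle
s=pickle.load(open("s0.pkl","rb"))["top"]
hsv=cv2.cvtColor(s["pixels"],cv2.COLOR_RGB2HSV)
for n,uv in[("carton",(125,187)),("walnut",(135,232)),("maple",(397,175)),("tin",(390,211)),("tinb",(400,208)),("Tcork",(202,152)),("Tply",(184,152)),("cork2",(278,203)),("beige",(440,180)),("shadow",(408,190)),("slat",(150,210))]:
    u,v=uv; print(n,hsv[v-1:v+2,u-1:u+2].reshape(-1,3).mean(0).round())
ov=s["pixels"][:,:,::-1].copy()
def comp(lo,hi,win,k=5,o=3):
    m=cv2.inRange(hsv,np.array(lo),np.array(hi)); q=np.zeros_like(m); x0,y0,x1,y1=win; q[y0:y1,x0:x1]=m[y0:y1,x0:x1]
    if k:q=cv2.morphologyEx(q,cv2.MORPH_CLOSE,np.ones((k,k)))
    q=cv2.morphologyEx(q,cv2.MORPH_OPEN,np.ones((o,o)))
    n,l,st,_=cv2.connectedComponentsWithStats(q); m=(l==1+st[1:,4].argmax()).astype(np.uint8)
    c,_=cv2.findContours(m,0,2); cv2.drawContours(m,c,-1,1,-1); return m
for n,z,a in[("carton",.038,((95,110,60),(125,255,255),(105,165,152,200),9)),("walnut",.022,((0,70,30),(20,255,130),(105,215,165,245))),
 ("maple",.032,((8,85,120),(22,200,255),(370,155,425,192))),("tin",.029,((15,120,80),(35,255,255),(375,192,415,228))),
 ("Tcarton",.0065,((5,95,60),(17,255,200),(180,130,226,172))),("Ttin",.0065,((5,95,60),(17,255,200),(184,182,220,220))),("Twalnut",.0065,((5,95,60),(17,255,200),(240,132,305,168))),("Tmaple",.0065,((5,95,60),(17,255,200),(252,184,305,222)))]:
    m=comp(*a); print(n,*rect(s,m,z)); ov[(cv2.dilate(m,np.ones((3,3)))-m)>0]=(0,255,0)
cv2.imwrite("pics/ov2.png",cv2.resize(ov[110:250,90:440],None,fx=2.2,fy=2.2,interpolation=cv2.INTER_CUBIC))
E
```

```text
carton [103.  92. 156.]
walnut [ 11. 128. 120.]
maple [ 17. 104. 206.]
tin [ 20. 150. 194.]
tinb [ 20. 161. 183.]
Tcork [ 16. 117. 186.]
Tply [ 21.  84. 220.]
cork2 [ 17. 113. 202.]
beige [ 20.  49. 225.]
shadow [ 21.  56. 172.]
slat [ 19.  31. 160.]Traceback (most recent call last):
  File "<stdin>", line 16, in <module>
  File "<stdin>", line 11, in comp
ValueError: attempt to get argmax of an empty sequence
```

```bash
cat >> h.py <<'E'
def comp(s,lo,hi,win,k=5,o=3):
    "largest filled HSV component within window x0,y0,x1,y1"
    hsv=cv2.cvtColor(s["pixels"],cv2.COLOR_RGB2HSV)
    m=cv2.inRange(hsv,np.array(lo),np.array(hi)); q=np.zeros_like(m); x0,y0,x1,y1=win; q[y0:y1,x0:x1]=m[y0:y1,x0:x1]
    q=cv2.morphologyEx(q,cv2.MORPH_CLOSE,np.ones((k,k)))
    q=cv2.morphologyEx(q,cv2.MORPH_OPEN,np.ones((o,o)))
    n,l,st,_=cv2.connectedComponentsWithStats(q)
    if n<2: return None
    m=(l==1+st[1:,4].argmax()).astype(np.uint8)
    c,_=cv2.findContours(m,0,2); cv2.drawContours(m,c,-1,1,-1); return m
E
python3 - <<'E'
from h import *; import pickle
s=pickle.load(open("s0.pkl","rb"))["top"]
ov=s["pixels"][:,:,::-1].copy()
ck=((4,96,60),(18,255,212))
for n,z,a in[("carton",.038,((93,70,60),(130,255,255),(105,165,152,200),9)),("walnut",.022,((0,75,30),(17,255,170),(105,215,165,245))),
 ("maple",.032,((8,80,120),(19,200,255),(370,155,425,192))),("tin",.029,((15,110,80),(35,255,255),(375,192,415,228))),
 ("Tcarton",.0065,(*ck,(180,130,226,172),3)),("Ttin",.0065,(*ck,(184,182,220,220),3)),("Twalnut",.0065,(*ck,(240,132,305,168),3)),("Tmaple",.0065,(*ck,(252,184,305,222),3))]:
    m=comp(s,*a)
    if m is None: print(n,None); continue
    print(n,*rect(s,m,z)); ov[(cv2.dilate(m,np.ones((3,3)))-m)>0]=(0,255,0)
cv2.imwrite("pics/ov2.png",cv2.resize(ov[110:250,90:440],None,fx=2.2,fy=2.2,interpolation=cv2.INTER_CUBIC))
E
```

```text
carton [0.5531 0.3714] [52.5 90.7] 91.4 [552.9 371.5] [53.2 88.9]
walnut [0.4157 0.3511] [ 32.4 139.3] 101.5 [415.7 351.6] [ 33.4 138.4]
maple [ 0.5832 -0.3831] [ 50.3 111.7] 98.1 [ 583.  -383.9] [ 50.6 112.2]
tin [ 0.4832 -0.372 ] [47.6 50.2] 91.4 [ 482.8 -371.5] [54.3 53.1]
Tcarton [0.6465 0.1667] [ 76.3 114.9] 84.1 [647.1 168.4] [116.6  85.1]
Ttin [0.5101 0.1734] [52.5 69.4] 141.1 [507.1 170. ] [71.3 69. ]
Twalnut [ 0.6527 -0.0301] [ 54.3 176.2] 98.7 [652.8 -31.4] [ 62.3 168.4]
Tmaple [ 0.5022 -0.0532] [ 61.  126.3] 70.5 [499.9 -48. ] [131.3  74.1]
```

View pics/ov2.png

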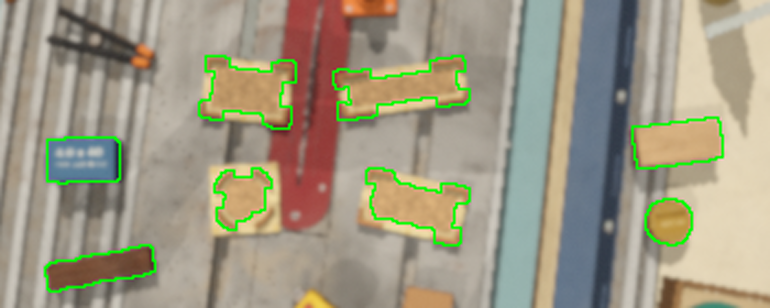

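```bash
cat >> h.py <<'E'
from scipy.spatial.transform import Rotation as Ro
def plan(pos,yaw,n=None):
    "equal rows bringing the TCP to pos with tool-down and tool y at world angle yaw (deg); joint-path turn kept short"
    from rig import monitor
    st=monitor.state(); p=st["eef_pos"]; R=Ro.from_quat(st["orientation"]).as_matrix()
    a0=np.degrees(np.arctan2(R[1,1],R[0,1])); az=-((yaw-a0+180)%360-180)
    d=np.array(pos)-p
    n=n or int(np.ceil(max(abs(az)/7,np.linalg.norm(d)/.038)))
    S=np.zeros((3,3)); s=az/n
    for i in range(n): S+=R@Ro.from_euler("z",i*s,degrees=True).as_matrix()
    t=np.linalg.solve(S,d)
    print("t=%.2f pos %s yaw %.1f tilt(xy deg) %s w=%.3f F=%s j6=%.2f"%(st["clock"],p.round(4),a0,np.degrees([R[0,2],R[1,2]]).round(2),st["grip_width"],st["force"].round(1),st["joints"][5]))
    print(n,"rows of cm:",(t*100).round(3),"az %.2f"%s,"; total tool shift",(R.T@d*100).round(2))
    return st
E
python3 -c "
from h import *
plan((.58,.11,.33),0)"
```

```text
t=0.15 pos [0.2152 0.5329 0.3033] yaw 68.0 tilt(xy deg) [-0.03 -0.07] w=0.086 F=[-0.9  0.8 -0.5] j6=-0.02
15 rows of cm: [-3.938  0.31  -0.176] az 4.53 ; total tool shift [-49.66 -25.56  -2.64]
```

Call:
{"op": "servo_tool", "data": {"rows": "-3.94 0.31 -0.18 0 0 4.53 100; -3.94 0.31 -0.18 0 0 4.53 100; -3.94 0.31 -0.18 0 0 4.53 100; -3.94 0.31 -0.18 0 0 4.53 100; -3.94 0.31 -0.18 0 0 4.53 100; -3.94 0.31 -0.18 0 0 4.53 100; -3.94 0.31 -0.18 0 0 4.53 100; -3.94 0.31 -0.18 0 0 4.53 100; -3.94 0.31 -0.18 0 0 4.53 100; -3.94 0.31 -0.18 0 0 4.53 100; -3.94 0.31 -0.18 0 0 4.53 100; -3.94 0.31 -0.18 0 0 4.53 100"}}

```text
clock: 1.15
eef_pos: [0.5536, 0.2234, 0.3251]
orientation: [0.62, 0.785, -0.0, -0.0]
force: [0.1, -0.3, 0.5]
grip_width: 0.0856
finger_force: 0.0
```

Call:
{"op": "servo_tool", "data": {"rows": "-3.94 0.31 -0.18 0 0 4.53 100; -3.94 0.31 -0.18 0 0 4.53 100; -3.94 0.31 -0.18 0 0 4.53 100; 0 0 0 0 0 0 100; 0 0 0 0 0 0 100"}}

```text
clock: 1.57
eef_pos: [0.5807, 0.1082, 0.3307]
orientation: [0.708, 0.706, -0.0, -0.0]
force: [-0.3, 0.7, -0.6]
grip_width: 0.0851
finger_force: 0.0
```

```bash
python3 - <<'E'
from h import *; import pickle
from rig import snapshot
st=plan((.553,.371,.2),1.4)
s=snapshot("wrist"); T=np.eye(4);T[:3,:3]=Ro.from_quat(st["orientation"]).as_matrix();T[:3,3]=st["eef_pos"]
M=np.linalg.inv(T@s["tool_from_camera"]); s["R"],s["t"]=M[:3,:3],M[:3,3]
pickle.dump(s,open("w1.pkl","wb"))
cv2.imwrite("pics/w1.png",cv2.resize(s["pixels"][:,:,::-1],(800,600)))
E
```

```text
t=1.57 pos [0.5807 0.1082 0.3307] yaw -0.1 tilt(xy deg) [-0.03  0.02] w=0.085 F=[-0.3  0.7 -0.6] j6=0.17
8 rows of cm: [ 3.288 -0.314  1.635] az -0.19 ; total tool shift [26.27 -2.82 13.08]
```

View pics/w1.png

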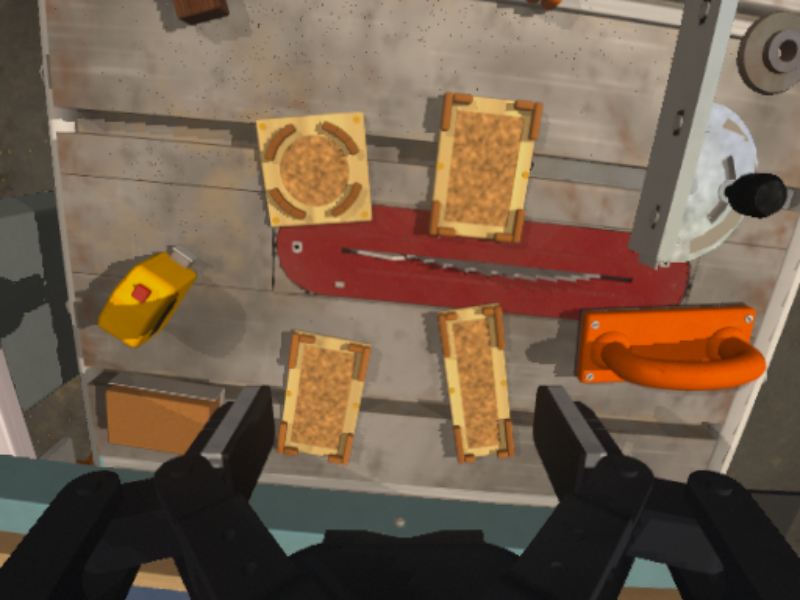

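The wrist view shows all four trays clearly. Cork pads (800-px scale) are at carton (485,167), tin (314,170), maple (324,391) and walnut (475,379). I'll measure the pads here.

```bash
python3 - <<'E'
from h import *; import pickle
s=pickle.load(open("w1.pkl","rb")); ov=s["pixels"][:,:,::-1].copy(); k=.64
hsv=cv2.cvtColor(s["pixels"],cv2.COLOR_RGB2HSV)
for n,u,v,w,h in[("Tcarton",485,167,38,55),("Ttin",314,170,36,36),("Twalnut",475,379,28,66),("Tmaple",324,391,36,58)]:
    u,v=int(u*k),int(v*k); c=hsv[v-4:v+5,u-4:u+5].reshape(-1,3); print(c.mean(0).round(),c.min(0),c.max(0))
    for nm,lo,hi,kk,z in(("pad",(4,100,60),(18,255,255),2,.0065),("tray",(4,75,60),(28,255,255),5,.006)):
        x=int((w if nm=="pad" else w+22)*k);y=int((h if nm=="pad" else h+26)*k)
        m=comp(s,lo,hi,(u-x,v-y,u+x,v+y),kk,3)
        print(n,nm,*rect(s,m,z)); ov[(m-cv2.erode(m,np.ones((3,3))))>0]=(0,255,0) if nm=="pad" else (255,0,0)
cv2.imwrite("pics/ov3.png",cv2.resize(ov[40:310,140:360],(660,600)))
E
```

```text
[ 15. 163. 168.] [ 15 159 144] [ 16 165 197]
Tcarton pad [0.6464 0.1734] [57.8 88.3] 91.4 [648.9 172.5] [63.3 88.4]
Tcarton tray [0.6455 0.1721] [ 84.  117.1] 84.9 [643.6 169.9] [121.3  93.6]
[ 15. 164. 176.] [ 15 161 146] [ 16 166 206]
Ttin pad [0.5076 0.1712] [52.2 55.7] 32.0 [505.3 171.1] [56.8 59.2]
Ttin tray [0.5045 0.1731] [89.5 92.8] 132.8 [503.2 171.8] [96.4 95.5]
[ 15. 163. 177.] [ 15 161 146] [ 16 166 203]
Twalnut pad [ 0.6517 -0.0238] [ 42. 147.] 94.8 [650.6 -27.1] [ 47.5 144.7]
Twalnut tray [ 0.6498 -0.0274] [ 65.6 168.5] 98.8 [643.9 -33. ] [ 93.8 179.5]
[ 15. 163. 177.] [ 15 161 146] [ 16 166 202]
Tmaple pad [ 0.5014 -0.039 ] [ 60.8 123.9] 84.6 [501.9 -41.3] [128.7  67.8]
Tmaple tray [ 0.5004 -0.0424] [ 78.4 138. ] 77.9 [505.7 -48.9] [142.2  91.3]
```

View pics/ov3.png

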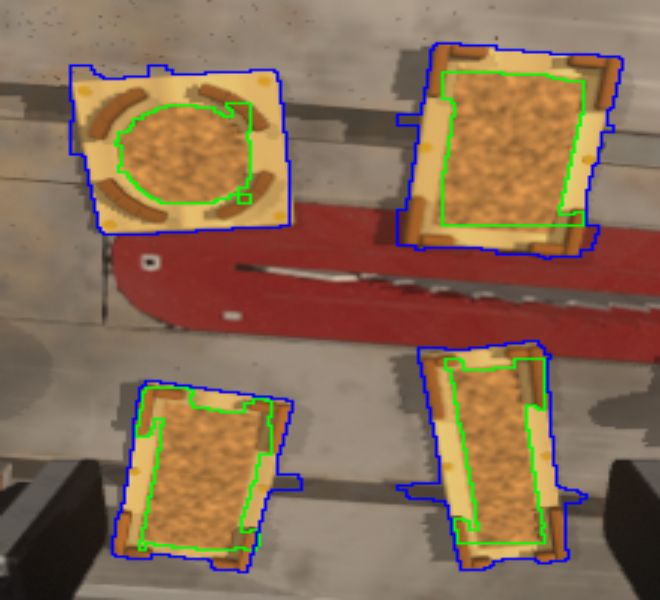

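```bash
python3 - <<'E'
from h import *; import pickle
s=pickle.load(open("w1.pkl","rb")); ov=s["pixels"][:,:,::-1].copy(); k=.64
hsv=cv2.cvtColor(s["pixels"],cv2.COLOR_RGB2HSV)
for p in[(283,143),(494,70),(430,120)]: # lip, lip, ply in crop x3
    print(hsv[40+p[1]*270//600,140+p[0]//3])
for n,u,v,w,h in[("Tcarton",485,167,52,75),("Ttin",314,170,50,50),("Twalnut",475,379,42,82),("Tmaple",324,391,50,74)]:
    u,v=int(u*k),int(v*k);x,y=int(w*k),int(h*k)
    for smin in(135,150):
        m=comp(s,(14,smin,120),(17,169,255),(u-x,v-y,u+x,v+y),2,4)
        print(n,smin,*rect(s,m,.0065))
    ov[(m-cv2.erode(m,np.ones((3,3))))>0]=(0,255,0)
cv2.imwrite("pics/ov4.png",cv2.resize(ov[40:310,140:360],(660,600)))
E
```

```text
[ 19 135 206]
[ 19 141 222]
[ 19 139 219]
Tcarton 135 [0.6481 0.1699] [55.2 89.9] 84.4 [648.1 168.5] [90.4 55.4]
Tcarton 150 [0.6482 0.17  ] [54.7 89.3] 85.0 [648.1 168.6] [89.6 54.9]
Ttin 135 [0.5077 0.1686] [50.  50.8] 13.3 [507.7 168. ] [55.9 57.8]
Ttin 150 [0.5078 0.1686] [49.8 50. ] 155.3 [507.8 168. ] [55.9 57.7]
Twalnut 135 [ 0.6535 -0.0312] [ 33.8 140.6] 99.0 [654.  -34.7] [ 34.4 141. ]
Twalnut 150 [ 0.6534 -0.0309] [ 33.2 139.3] 98.7 [654.  -34.7] [ 33.5 140.1]
Tmaple 135 [ 0.5027 -0.0464] [ 50.6 111.2] 78.3 [502.5 -48. ] [113.   50.7]
Tmaple 150 [ 0.5024 -0.0467] [ 49.6 109.7] 78.7 [502.2 -48.8] [110.8  49.9]
```

View pics/ov4.png

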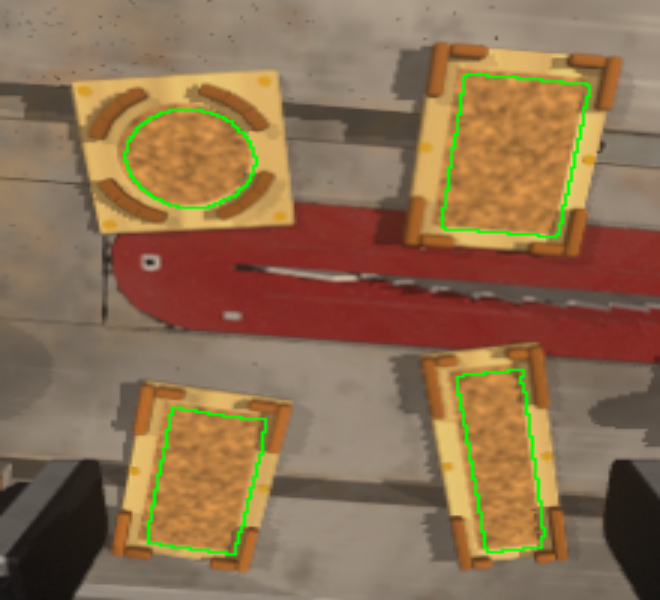

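Pads match their nominal sizes exactly. Now to the carton.

```bash
python3 -c "
from h import *
plan((.5535,.3715,.13),1.4)"
```

```text
t=1.62 pos [0.5804 0.1097 0.3306] yaw -0.0 tilt(xy deg) [-0.04  0.04] w=0.085 F=[-0.2 -0.  -1.2] j6=0.17
9 rows of cm: [ 2.911 -0.266  2.232] az -0.16 ; total tool shift [26.17 -2.68 20.08]
```

Call:
{"op": "servo_tool", "data": {"rows": "2.91 -0.27 2.23 0 0 -0.16 100; 2.91 -0.27 2.23 0 0 -0.16 100; 2.91 -0.27 2.23 0 0 -0.16 100; 2.91 -0.27 2.23 0 0 -0.16 100; 2.91 -0.27 2.23 0 0 -0.16 100; 2.91 -0.27 2.23 0 0 -0.16 100; 2.91 -0.27 2.23 0 0 -0.16 100; 2.91 -0.27 2.23 0 0 -0.16 100; 2.91 -0.27 2.23 0 0 -0.16 100; 0 0 0 0 0 0 100; 0 0 0 0 0 0 100"}}

```text
clock: 2.53
eef_pos: [0.5507, 0.3743, 0.1281]
orientation: [0.696, 0.718, -0.002, -0.001]
force: [-0.3, 0.2, -0.7]
grip_width: 0.0851
finger_force: 0.0
```

```bash
python3 -c "
from h import *
plan((.5535,.3715,.074),1.4,4)"
```

```text
t=2.53 pos [0.5507 0.3743 0.1281] yaw 1.8 tilt(xy deg) [-0.19 -0.11] w=0.085 F=[-0.3  0.2 -0.7] j6=0.55
4 rows of cm: [-0.07   0.073  1.352] az 0.10 ; total tool shift [-0.28  0.29  5.41]
```

The arm seems to overshoot briefly, so I'll rely on the commanded pose. I'll descend straight down, settle and close.

Call:
{"op": "servo_tool", "data": {"rows": "0 0 1.4 0 0 0 100; 0 0 1.4 0 0 0 100; 0 0 1.4 0 0 0 100; 0 0 1.4 0 0 0 100; 0 0 0 0 0 0 100; 0 0 0 0 0 0 100; 0 0 0 0 0 0 100"}}

```text
clock: 3.12
eef_pos: [0.5535, 0.3719, 0.0758]
orientation: [0.698, 0.716, 0.001, 0.0]
force: [-0.4, -0.1, 0.4]
grip_width: 0.0852
finger_force: 0.0
```

Call:
{"op": "servo_tool", "data": {"rows": "0 0 0 0 0 0 0; 0 0 0 0 0 0 0; 0 0 0 0 0 0 0; 0 0 0 0 0 0 0; 0 0 0 0 0 0 0; 0 0 0 0 0 0 0; 0 0 0 0 0 0 0; 0 0 0 0 0 0 0"}}

```text
clock: 3.78
eef_pos: [0.5534, 0.372, 0.0755]
orientation: [0.698, 0.716, 0.001, 0.0]
force: [-0.7, -0.7, 5.8]
grip_width: 0.0541
finger_force: 66.2
```

```bash
python3 -c "
from h import *
plan((.6481,.1685,.14),-5.3)"
```

```text
t=3.78 pos [0.5534 0.372  0.0755] yaw 1.5 tilt(xy deg) [0.08 0.06] w=0.054 F=[-0.7 -0.7  5.8] j6=0.55
7 rows of cm: [-2.873  1.427 -0.922] az 0.97 ; total tool shift [-20.58   8.94  -6.45]
```

Call:
{"op": "servo_tool", "data": {"rows": "0 0 -1 0 0 0 0; 0 0 -2.2 0 0 0 0; 0 0 -2.2 0 0 0 0; 0 0 -1.1 0 0 0 0; -2.87 1.43 0 0 0 0.97 0; -2.87 1.43 0 0 0 0.97 0; -2.87 1.43 0 0 0 0.97 0; -2.87 1.43 0 0 0 0.97 0; -2.87 1.43 0 0 0 0.97 0; -2.87 1.43 0 0 0 0.97 0; -2.87 1.43 0 0 0 0.97 0; 0 0 0 0 0 0 0"}}

```text
clock: 4.78
eef_pos: [0.6498, 0.1627, 0.1385]
orientation: [0.741, 0.672, -0.001, 0.001]
force: [0.6, 0.0, -4.2]
grip_width: 0.0541
finger_force: 65.1
```

Call:
{"op": "servo_tool", "data": {"rows": "0 0 0 0 0 0 0; 0 0 0 0 0 0 0; 0 0 0 0 0 0 0; 0 0 0 0 0 0 0"}}

```text
clock: 5.12
eef_pos: [0.6474, 0.1697, 0.139]
orientation: [0.738, 0.674, -0.0, -0.0]
force: [-0.7, -0.0, -4.9]
grip_width: 0.0538
finger_force: 65.1
```

```bash
python3 - <<'E'
from h import *
from rig import snapshot
st=plan((.6481,.1685,.083),-5.3,4)
cv2.imwrite("pics/w2.png",snapshot("wrist")["pixels"][:,:,::-1])
E
```

```text
t=5.12 pos [0.6474 0.1697 0.139 ] yaw -5.2 tilt(xy deg) [-0.04  0.01] w=0.054 F=[-0.7 -0.  -4.9] j6=0.33
4 rows of cm: [-0.028  0.02   1.401] az 0.03 ; total tool shift [-0.11  0.08  5.6 ]
```

View pics/w2.png

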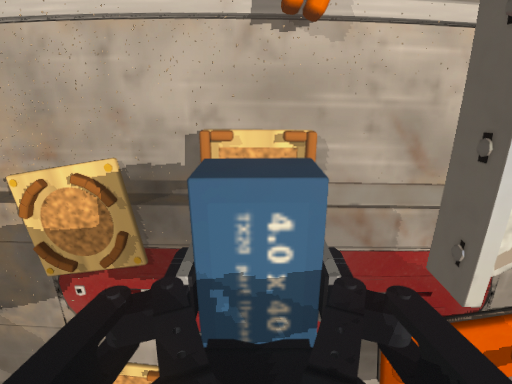

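The carton is held straight and centred over its tray: box columns 190–327, tray lips 200–316. Lowering it.

Call:
{"op": "servo_tool", "data": {"rows": "0 0 1.5 0 0 0 0; 0 0 1.5 0 0 0 0; 0 0 1.5 0 0 0 0; -0.1 0.1 0.8 0 0 0 0; 0 0 0.4 0 0 0 0; 0 0 0 0 0 0 0; 0 0 0 0 0 0 0; 0 0 0 0 0 0 0"}}

```text
clock: 5.83
eef_pos: [0.6494, 0.1678, 0.0828]
orientation: [0.739, 0.674, 0.001, 0.0]
force: [0.8, 0.5, -3.8]
grip_width: 0.0542
finger_force: 65.0
```

Call:
{"op": "servo_tool", "data": {"rows": "0 0 0 0 0 0 100; 0 0 0 0 0 0 100; 0 0 0 0 0 0 100; 0 0 0 0 0 0 100; 0 0 0 0 0 0 100; 0 0 0 0 0 0 100; 0 0 -2 0 0 0 100; 0 0 -2.2 0 0 0 100; 0 0 -2 0 0 0 100; 0 0 -2 0 0 0 100; 0 0 0 0 0 0 100"}}

```text
clock: 6.75
eef_pos: [0.651, 0.1679, 0.169]
orientation: [0.739, 0.674, 0.004, 0.002]
force: [0.8, 0.6, 0.1]
grip_width: 0.0849
finger_force: 0.0
```

```bash
python3 -c "
from h import *
plan((.4163,.3515,.165),11.5)"
```

```text
t=6.75 pos [0.651  0.1679 0.169 ] yaw -5.3 tilt(xy deg) [0.49 0.12] w=0.085 F=[0.8 0.6 0.1] j6=0.33
8 rows of cm: [ 2.407 -2.86   0.03 ] az -2.10 ; total tool shift [ 16.11 -25.07   0.24]
```

Call:
{"op": "servo_tool", "data": {"rows": "2.4 -2.85 0 0 0 -2.1 100; 2.4 -2.85 0 0 0 -2.1 100; 2.4 -2.85 0 0 0 -2.1 100; 2.4 -2.85 0 0 0 -2.1 100; 2.4 -2.85 0 0 0 -2.1 100; 2.4 -2.85 0 0 0 -2.1 100; 2.4 -2.85 0 0 0 -2.1 100; 2.4 -2.85 0 0 0 -2.1 100; 0 0 0 0 0 0 100; 0 0 0 0 0 0 100; 0 0 0 0 0 0 100; 0 0 0 0 0 0 100"}}

```text
clock: 7.75
eef_pos: [0.4159, 0.3501, 0.164]
orientation: [0.633, 0.774, 0.0, 0.0]
force: [1.2, -0.2, -0.4]
grip_width: 0.0856
finger_force: 0.0
```

```bash
python3 -c "
from h import *
plan((.4163,.3515,.073),11.5,5)
from rig import snapshot
s=snapshot('top'); m=comp(s,(93,70,60),(130,255,255),(180,120,226,175),9); print(rect(s,m,.044))"
```

```text
t=7.75 pos [0.4159 0.3501 0.164 ] yaw 11.4 tilt(xy deg) [0.02 0.  ] w=0.086 F=[ 1.2 -0.2 -0.4] j6=0.48
5 rows of cm: [0.027 0.012 1.821] az -0.01 ; total tool shift [0.13 0.06 9.1 ]
(array([0.6489, 0.1704]), array([50.7, 86.8]), np.float64(83.8), array([648.7, 170.5]), array([87. , 51.1]))
```

Carton sits in its tray, within about 1 mm of the pad centre. Now the walnut bar.

Call:
{"op": "servo_tool", "data": {"rows": "0.15 0 2.1 0 0 0 100; 0 0 2.1 0 0 0 100; 0 0 2.1 0 0 0 100; 0 0 1.8 0 0 0 100; 0 0 1.0 0 0 0 100; 0 0 0 0 0 0 100; 0 0 0 0 0 0 100"}}

```text
clock: 8.38
eef_pos: [0.4154, 0.3516, 0.0731]
orientation: [0.633, 0.774, -0.0, -0.0]
force: [-1.3, 0.6, 0.2]
grip_width: 0.0858
finger_force: 0.0
```

Call:
{"op": "servo_tool", "data": {"rows": "0 0 0 0 0 0 0; 0 0 0 0 0 0 0; 0 0 0 0 0 0 0; 0 0 0 0 0 0 0; 0 0 0 0 0 0 0; 0 0 0 0 0 0 0; 0 0 0 0 0 0 0; 0 0 0 0 0 0 0"}}

```text
clock: 9.05
eef_pos: [0.4151, 0.3524, 0.0742]
orientation: [0.633, 0.775, 0.001, 0.0]
force: [-1.0, -0.7, 6.1]
grip_width: 0.0328
finger_force: 61.9
```

```bash
python3 -c "
from h import *
st=plan((.654,-.0347,.155),8.9)"
```

```text
t=9.05 pos [0.4151 0.3524 0.0742] yaw 11.5 tilt(xy deg) [0.08 0.07] w=0.033 F=[-1.  -0.7  6.1] j6=0.48
13 rows of cm: [-3.258  1.276 -0.623] az 0.20 ; total tool shift [-42.69  15.69  -8.09]
```

Call:
{"op": "servo_tool", "data": {"rows": "0 0 -1 0 0 0 0; 0 0 -2.4 0 0 0 0; 0 0 -2.7 0 0 0 0; 0 0 -2 0 0 0 0; -3.05 1.21 0 0 0 0.2 0; -3.05 1.21 0 0 0 0.2 0; -3.05 1.21 0 0 0 0.2 0; -3.05 1.21 0 0 0 0.2 0; -3.05 1.21 0 0 0 0.2 0; -3.05 1.21 0 0 0 0.2 0; -3.05 1.21 0 0 0 0.2 0; -3.05 1.21 0 0 0 0.2 0"}}

```text
clock: 10.05
eef_pos: [0.5559, 0.1289, 0.1546]
orientation: [0.643, 0.765, -0.0, -0.0]
force: [0.9, 0.4, -0.8]
grip_width: 0.0333
finger_force: 61.1
```

Call:
{"op": "servo_tool", "data": {"rows": "-3.05 1.21 0 0 0 0.2 0; -3.05 1.21 0 0 0 0.2 0; -3.05 1.21 0 0 0 0.2 0; -3.05 1.21 0 0 0 0.2 0; -3.05 1.21 0 0 0 0.1 0; -3.05 1.21 0 0 0 0.1 0; 0 0 0 0 0 0 0; 0 0 0 0 0 0 0; 0 0 0 0 0 0 0; 0 0 0 0 0 0 0; 0 0 0 0 0 0 0"}}

```text
clock: 10.97
eef_pos: [0.6565, -0.037, 0.1543]
orientation: [0.649, 0.76, -0.0, -0.0]
force: [-0.8, -0.4, -1.2]
grip_width: 0.033
finger_force: 61.0
```

```bash
python3 - <<'E'
from h import *
from rig import snapshot
st=plan((.654,-.0347,.080),8.9,4)
cv2.imwrite("pics/w3.png",snapshot("wrist")["pixels"][:,:,::-1])
E
```

```text
t=10.97 pos [ 0.6565 -0.037   0.1543] yaw 9.0 tilt(xy deg) [-0.04  0.02] w=0.033 F=[-0.8 -0.4 -1.2] j6=-0.23
4 rows of cm: [ 0.065 -0.052  1.858] az 0.02 ; total tool shift [ 0.26 -0.21  7.43]
```

View pics/w3.png

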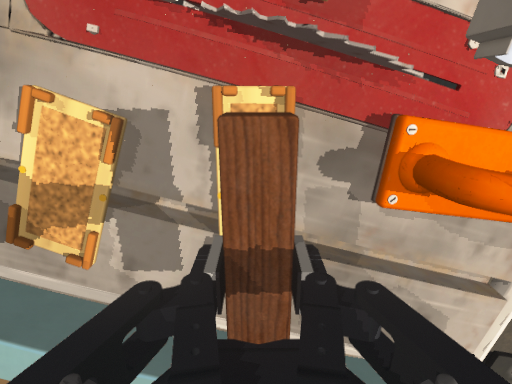

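The bar (columns 218–298) sits slightly right of its tray (213–297). The planned −2 mm correction agrees with that, so I'll apply it while lowering.

Call:
{"op": "servo_tool", "data": {"rows": "0.13 -0.1 2 0 0 0 0; 0.12 -0.1 2 0 0 0 0; 0 0 1.8 0 0 0 0; 0 0 1 0 0 0 0; 0 0 0.5 0 0 0 0; 0 0 0 0 0 0 0; 0 0 0 0 0 0 0; 0 0 0 0 0 0 0"}}

```text
clock: 11.68
eef_pos: [0.6553, -0.0359, 0.082]
orientation: [0.65, 0.76, 0.001, 0.001]
force: [0.9, 1.2, -0.6]
grip_width: 0.0327
finger_force: 61.0
```

Call:
{"op": "servo_tool", "data": {"rows": "0 0 0 0 0 0 100; 0 0 0 0 0 0 100; 0 0 0 0 0 0 100; 0 0 0 0 0 0 100; 0 0 0 0 0 0 100; 0 0 0 0 0 0 100; 0 0 -2 0 0 0 100; 0 0 -3.5 0 0 0 100; 0 0 -4 0 0 0 100; 0 0 -4 0 0 0 100; 0 0 -4 0 0 0 100; 0 0 -3.5 0 0 0 100"}}

```text
clock: 12.68
eef_pos: [0.6547, -0.036, 0.2942]
orientation: [0.65, 0.76, 0.001, 0.001]
force: [0.8, -0.2, 0.4]
grip_width: 0.0853
finger_force: 0.0
```

```bash
python3 - <<'E'
from h import *
from rig import snapshot
s=snapshot('top'); m=comp(s,(0,75,30),(14,255,150),(235,125,310,175)); print(rect(s,m,.028))
st=plan((.4835,-.3715,.30),-90)
E
```

```text
(array([ 0.6472, -0.0088]), array([37.8, 65.3]), np.float64(112.2), array([641.3, -12.2]), array([51.1, 61.3]))
t=12.73 pos [ 0.6572 -0.0362  0.3022] yaw 8.9 tilt(xy deg) [ 0.92 -0.06] w=0.086 F=[ 2.  -0.7  4.8] j6=-0.23
15 rows of cm: [-2.816e+00  4.890e-01 -1.000e-03] az 6.59 ; total tool shift [-3.043e+01 -2.235e+01 -2.000e-02]
```

The arm blocks that view of the bar, so I'll check it later. Next is the tin, over the fence.

Call:
{"op": "servo_tool", "data": {"rows": "-2.82 0.49 0 0 0 6.6 100; -2.82 0.49 0 0 0 6.6 100; -2.82 0.49 0 0 0 6.6 100; -2.82 0.49 0 0 0 6.6 100; -2.82 0.49 0 0 0 6.6 100; -2.82 0.49 0 0 0 6.6 100; -2.82 0.49 0 0 0 6.6 100; -2.82 0.49 0 0 0 6.6 100; -2.82 0.49 0 0 0 6.6 100; -2.82 0.49 0 0 0 6.6 100; -2.82 0.49 0 0 0 6.6 100; -2.82 0.49 0 0 0 6.6 100"}}

```text
clock: 13.73
eef_pos: [0.5584, -0.3396, 0.2905]
orientation: [0.986, 0.168, -0.0, -0.0]
force: [-0.3, -0.8, 0.2]
grip_width: 0.0855
finger_force: 0.0
```

Call:
{"op": "servo_tool", "data": {"rows": "-2.82 0.49 0 0 0 6.6 100; -2.82 0.49 0 0 0 6.6 100; -2.82 0.49 0 0 0 6.5 100; 0 0 0 0 0 0 100; 0 0 0 0 0 0 100; 0 0 0 0 0 0 100; 0 0 0 0 0 0 100"}}

```text
clock: 14.32
eef_pos: [0.4815, -0.3713, 0.291]
orientation: [1.0, 0.001, 0.0, -0.0]
force: [0.0, 0.1, 0.8]
grip_width: 0.0855
finger_force: 0.0
```

```bash
python3 - <<'E'
from h import *; import pickle
from rig import snapshot
st=plan((.4835,-.3715,.15),-90)
s=snapshot("wrist"); T=np.eye(4);T[:3,:3]=Ro.from_quat(st["orientation"]).as_matrix();T[:3,3]=st["eef_pos"]
M=np.linalg.inv(T@s["tool_from_camera"]); s["R"],s["t"]=M[:3,:3],M[:3,3]
pickle.dump(s,open("w4.pkl","wb"))
cv2.imwrite("pics/w4.png",s["pixels"][:,:,::-1])
s=snapshot('top'); m=comp(s,(0,75,30),(14,255,150),(235,125,310,175)); print(rect(s,m,.028))
E
```

```text
t=14.32 pos [ 0.4815 -0.3713  0.291 ] yaw -89.9 tilt(xy deg) [0.03 0.01] w=0.085 F=[0.  0.1 0.8] j6=0.89
4 rows of cm: [0.049 0.005 3.526] az 0.02 ; total tool shift [ 0.2   0.02 14.1 ]
(array([ 0.6511, -0.0345]), array([ 44.5, 144.1]), np.float64(99.0), array([647.5, -36.5]), array([ 53.6, 136.5]))
```

View pics/w4.png

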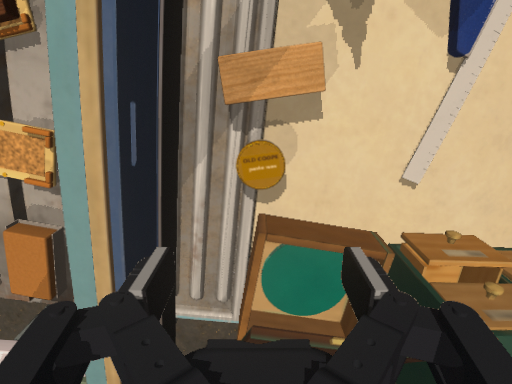

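In the wrist view the tin is at (261,165) and the maple at (272,72). An open wooden box starts at about row 215, so I'll measure the clearance before descending.

```bash
python3 - <<'E'
from h import *; import pickle
s=pickle.load(open("w4.pkl","rb"))
m=comp(s,(15,110,80),(35,255,255),(225,130,300,205)); print("tin",rect(s,m,.029))
m=comp(s,(8,95,120),(19,220,255),(205,30,340,115)); print("maple",rect(s,m,.032))
for z in(0,.03,.06,.09): print(z,cast(s,[(258,216),(386,236),(240,322)],z).round(3)[:,:2].tolist())
print("fence",cast(s,[(180,100),(160,260)],.162).round(3).tolist())
t=pickle.load(open("s0.pkl","rb"))["top"]
for z in(0,.03,.06,.09): print("top",z,cast(t,[(390,236),(453,249)],z).round(3)[:,:2].tolist())
E
```

```text
tin (array([ 0.4835, -0.374 ]), array([49.5, 51.1]), np.float64(7.9), array([ 483. , -373.7]), array([58.1, 55.8]))
maple (array([ 0.5832, -0.3865]), array([ 49.9, 108.8]), np.float64(97.6), array([ 582.7, -385.9]), array([ 50.9, 109.2]))
0 [[0.407, -0.371], [0.377, -0.548], [0.229, -0.344]]
0.03 [[0.42, -0.371], [0.392, -0.533], [0.257, -0.346]]
0.06 [[0.433, -0.371], [0.408, -0.519], [0.285, -0.349]]
0.09 [[0.445, -0.371], [0.423, -0.504], [0.312, -0.351]]
fence [[0.558, -0.321, 0.162], [0.439, -0.295, 0.162]]
top 0 [[0.41, -0.371], [0.373, -0.559]]
top 0.03 [[0.412, -0.361], [0.375, -0.544]]
top 0.06 [[0.413, -0.351], [0.378, -0.529]]
top 0.09 [[0.415, -0.341], [0.381, -0.514]]
```

The box is about 4 cm clear of the tin and the fence about 3 cm clear of the finger. Descending.

Call:
{"op": "servo_tool", "data": {"rows": "0.15 0.17 3.5 0 0 0 100; 0 0 3.8 0 0 0 100; 0 0 3.8 0 0 0 100; 0 0 3.5 0 0 0 100; 0 0 3 0 0 0 100; 0 0 2.2 0 0 0 100; 0 0 1.3 0 0 0 100; 0 0 0.7 0 0 0 100; 0 0 0 0 0 0 100; 0 0 0 0 0 0 100; 0 0 0 0 0 0 100"}}

```text
clock: 15.33
eef_pos: [0.483, -0.3737, 0.0743]
orientation: [1.0, 0.0, 0.001, 0.001]
force: [0.4, -0.0, 0.4]
grip_width: 0.0858
finger_force: 0.0
```

Call:
{"op": "servo_tool", "data": {"rows": "0 0 0 0 0 0 0; 0 0 0 0 0 0 0; 0 0 0 0 0 0 0; 0 0 0 0 0 0 0; 0 0 0 0 0 0 0; 0 0 0 0 0 0 0; 0 0 0 0 0 0 0; 0 0 0 0 0 0 0"}}

```text
clock: 16.0
eef_pos: [0.4826, -0.3737, 0.0747]
orientation: [1.0, 0.0, 0.001, 0.001]
force: [-0.4, -0.2, 5.8]
grip_width: 0.0561
finger_force: 62.9
```

Call:
{"op": "servo_tool", "data": {"rows": "0 0 -1 0 0 0 0; 0 0 -2 0 0 0 0; 0 0 -3 0 0 0 0; 0 0 -3.7 0 0 0 0; 0 0 -3.7 0 0 0 0; 0 0 -3.7 0 0 0 0; 0 0 -3 0 0 0 0; 0 0 -2 0 0 0 0; 0 0 0 0 0 0 0; 0 0 0 0 0 0 0"}}

```text
clock: 16.83
eef_pos: [0.482, -0.3733, 0.2954]
orientation: [1.0, 0.0, 0.001, 0.001]
force: [-0.9, 0.2, -2.5]
grip_width: 0.0562
finger_force: 64.0
```

```bash
python3 - <<'E'
from h import *
st=plan((.5078,.168,.30),-85.5,16)
E
```

```text
t=16.83 pos [ 0.482  -0.3733  0.2954] yaw -90.0 tilt(xy deg) [ 0.1  -0.08] w=0.056 F=[-0.9  0.2 -2.5] j6=0.89
16 rows of cm: [ 0.286 -3.375 -0.033] az -0.28 ; total tool shift [  2.59 -54.12  -0.53]
```

Call:
{"op": "servo_tool", "data": {"rows": "0.29 -3.38 0 0 0 -0.28 0; 0.29 -3.38 0 0 0 -0.28 0; 0.29 -3.38 0 0 0 -0.28 0; 0.29 -3.38 0 0 0 -0.28 0; 0.29 -3.38 0 0 0 -0.28 0; 0.29 -3.38 0 0 0 -0.28 0; 0.29 -3.38 0 0 0 -0.28 0; 0.29 -3.38 0 0 0 -0.28 0; 0.29 -3.38 0 0 0 -0.28 0; 0.29 -3.38 0 0 0 -0.28 0; 0.29 -3.38 2 0 0 -0.28 0; 0.29 -3.38 2.2 0 0 -0.28 0"}}

```text
clock: 17.83
eef_pos: [0.5054, 0.0346, 0.2511]
orientation: [1.0, 0.029, 0.0, -0.0]
force: [0.3, -0.0, -2.0]
grip_width: 0.0563
finger_force: 64.2
```

Call:
{"op": "servo_tool", "data": {"rows": "0.29 -3.38 2.2 0 0 -0.28 0; 0.29 -3.38 2.2 0 0 -0.28 0; 0.29 -3.38 2.2 0 0 -0.28 0; 0.29 -3.38 2 0 0 -0.28 0; 0 0 0 0 0 0 0; 0 0 0 0 0 0 0; 0 0 0 0 0 0 0; 0 0 0 0 0 0 0; 0 0 0 0 0 0 0"}}

```text
clock: 18.58
eef_pos: [0.5088, 0.1675, 0.1668]
orientation: [0.999, 0.038, 0.0, -0.0]
force: [-0.3, -0.1, -2.9]
grip_width: 0.0562
finger_force: 64.5
```

```bash
python3 - <<'E'
from h import *
from rig import snapshot
st=plan((.5078,.168,.081),-85.5,16)
cv2.imwrite("pics/w5.png",snapshot("wrist")["pixels"][:,:,::-1])
E
```

```text
t=18.58 pos [0.5088 0.1675 0.1668] yaw -85.6 tilt(xy deg) [0.05 0.01] w=0.056 F=[-0.3 -0.1 -2.9] j6=1.79
16 rows of cm: [-0.006 -0.004  0.536] az -0.01 ; total tool shift [-0.1  -0.06  8.58]
```

View pics/w5.png

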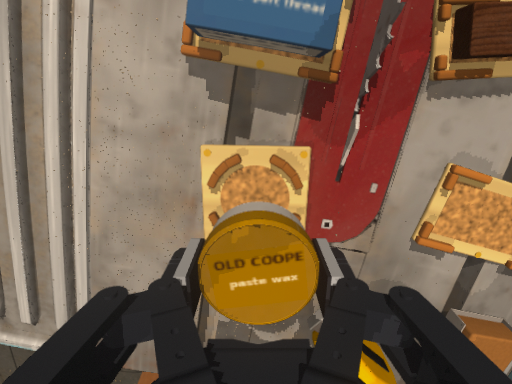

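The tin is centred on its tray (tray columns 200–310, tin centre 258). The carton and walnut also look seated. Lowering.

Call:
{"op": "servo_tool", "data": {"rows": "-0.1 -0.06 2 0 0 0 0; 0 0 2.3 0 0 0 0; 0 0 2 0 0 0 0; 0 0 1.2 0 0 0 0; 0 0 0.7 0 0 0 0; 0 0 0.3 0 0 0 0; 0 0 0 0 0 0 0; 0 0 0 0 0 0 0; 0 0 0 0 0 0 0"}}

```text
clock: 19.38
eef_pos: [0.5081, 0.1693, 0.0822]
orientation: [0.999, 0.039, 0.001, -0.0]
force: [-0.3, 0.4, -0.9]
grip_width: 0.0563
finger_force: 65.0
```

Call:
{"op": "servo_tool", "data": {"rows": "0 0 0 0 0 0 100; 0 0 0 0 0 0 100; 0 0 0 0 0 0 100; 0 0 0 0 0 0 100; 0 0 0 0 0 0 100; 0 0 0 0 0 0 100; 0 0 -2 0 0 0 100; 0 0 -3.5 0 0 0 100; 0 0 -4 0 0 0 100; 0 0 -4 0 0 0 100; 0 0 -4 0 0 0 100; 0 0 -3.5 0 0 0 100"}}

```text
clock: 20.38
eef_pos: [0.5074, 0.1692, 0.2941]
orientation: [0.999, 0.039, 0.001, -0.0]
force: [0.8, 0.5, 0.1]
grip_width: 0.0851
finger_force: 0.0
```

```bash
python3 - <<'E'
from h import *
st=plan((.583,-.385,.30),-171.9)
E
```

```text
t=20.38 pos [0.5074 0.1692 0.2941] yaw -85.5 tilt(xy deg) [0.11 0.04] w=0.085 F=[0.8 0.5 0.1] j6=1.79
15 rows of cm: [ 2.831  2.973 -0.041] az 5.76 ; total tool shift [ 3.2  55.84 -0.62]
```

Call:
{"op": "servo_tool", "data": {"rows": "2.5 2.62 -0.03 0 0 5.08 100; 2.5 2.62 -0.03 0 0 5.08 100; 2.5 2.62 -0.03 0 0 5.08 100; 2.5 2.62 -0.03 0 0 5.08 100; 2.5 2.62 -0.03 0 0 5.08 100; 2.5 2.62 -0.03 0 0 5.08 100; 2.5 2.62 -0.03 0 0 5.08 100; 2.5 2.62 -0.03 0 0 5.08 100; 2.5 2.62 -0.03 0 0 5.08 100; 2.5 2.62 -0.03 0 0 5.08 100; 2.5 2.62 -0.03 0 0 5.08 100; 2.5 2.62 -0.03 0 0 5.08 100"}}

```text
clock: 21.38
eef_pos: [0.6508, -0.2215, 0.2942]
orientation: [0.88, -0.475, -0.0, -0.0]
force: [0.4, 0.6, 0.7]
grip_width: 0.0855
finger_force: 0.0
```

Call:
{"op": "servo_tool", "data": {"rows": "2.5 2.62 -0.03 0 0 5.08 100; 2.5 2.62 -0.03 0 0 5.08 100; 2.5 2.62 -0.03 0 0 5.08 100; 2.5 2.62 -0.03 0 0 5.08 100; 2.5 2.62 -0.03 0 0 5.08 100; 0 0 0 0 0 0 100; 0 0 0 0 0 0 100; 0 0 0 0 0 0 100; 0 0 0 0 0 0 100"}}

```text
clock: 22.13
eef_pos: [0.5812, -0.384, 0.2962]
orientation: [0.756, -0.655, -0.0, -0.0]
force: [-0.5, 0.2, -0.4]
grip_width: 0.0852
finger_force: 0.0
```

```bash
python3 - <<'E'
from h import *
st=plan((.583,-.385,.073),-171.9)
E
```

```text
t=22.13 pos [ 0.5812 -0.384   0.2962] yaw -171.8 tilt(xy deg) [0.01 0.04] w=0.085 F=[-0.5  0.2 -0.4] j6=2.40
6 rows of cm: [ 0.022 -0.027  3.72 ] az 0.02 ; total tool shift [ 0.13 -0.16 22.32]
```

Call:
{"op": "servo_tool", "data": {"rows": "0.13 -0.16 3.5 0 0 0 100; 0 0 3.9 0 0 0 100; 0 0 3.9 0 0 0 100; 0 0 3.6 0 0 0 100; 0 0 3 0 0 0 100; 0 0 2.3 0 0 0 100; 0 0 1.3 0 0 0 100; 0 0 0.7 0 0 0 100; 0 0 0 0 0 0 100; 0 0 0 0 0 0 100; 0 0 0 0 0 0 100"}}

```text
clock: 23.05
eef_pos: [0.5835, -0.3866, 0.0763]
orientation: [0.756, -0.655, 0.002, -0.0]
force: [1.2, 0.5, -0.6]
grip_width: 0.0854
finger_force: 0.0
```

Call:
{"op": "servo_tool", "data": {"rows": "0 0 0 0 0 0 0; 0 0 0 0 0 0 0; 0 0 0 0 0 0 0; 0 0 0 0 0 0 0; 0 0 0 0 0 0 0; 0 0 0 0 0 0 0; 0 0 0 0 0 0 0; 0 0 0 0 0 0 0"}}

```text
clock: 23.72
eef_pos: [0.5828, -0.3866, 0.0755]
orientation: [0.755, -0.655, 0.001, -0.0]
force: [-0.4, 0.0, 5.9]
grip_width: 0.049
finger_force: 64.3
```

Call:
{"op": "servo_tool", "data": {"rows": "0 0 -1 0 0 0 0; 0 0 -2 0 0 0 0; 0 0 -3 0 0 0 0; 0 0 -3.7 0 0 0 0; 0 0 -3.7 0 0 0 0; 0 0 -3.7 0 0 0 0; 0 0 -3.5 0 0 0 0; 0 0 -2 0 0 0 0; 0 0 0 0 0 0 0; 0 0 0 0 0 0 0"}}

```text
clock: 24.55
eef_pos: [0.5822, -0.3862, 0.3012]
orientation: [0.755, -0.655, 0.001, -0.0]
force: [-0.6, 0.0, -1.9]
grip_width: 0.0491
finger_force: 63.7
```

```bash
python3 - <<'E'
from h import *
st=plan((.5023,-.0485,.30),-11.5,26)
E
```

```text
t=24.55 pos [ 0.5822 -0.3862  0.3012] yaw -171.9 tilt(xy deg) [ 0.08 -0.05] w=0.049 F=[-0.6  0.  -1.9] j6=2.40
26 rows of cm: [-0.588 -1.801  0.003] az -6.17 ; total tool shift [-34.56   3.13   0.08]
```

Call:
{"op": "servo_tool", "data": {"rows": "-0.59 -1.8 0 0 0 -6.17 0; -0.59 -1.8 0 0 0 -6.17 0; -0.59 -1.8 0 0 0 -6.17 0; -0.59 -1.8 0 0 0 -6.17 0; -0.59 -1.8 0 0 0 -6.17 0; -0.59 -1.8 0 0 0 -6.17 0; -0.59 -1.8 0 0 0 -6.17 0; -0.59 -1.8 0 0 0 -6.17 0; -0.59 -1.8 0 0 0 -6.17 0; -0.59 -1.8 0 0 0 -6.17 0; -0.59 -1.8 0 0 0 -6.17 0; -0.59 -1.8 0 0 0 -6.17 0"}}

```text
clock: 25.55
eef_pos: [0.687, -0.2011, 0.2963]
orientation: [0.998, -0.066, -0.003, -0.001]
force: [1.4, 0.2, -0.9]
grip_width: 0.0488
finger_force: 63.6
```

Call:
{"op": "servo_tool", "data": {"rows": "-0.59 -1.8 0 0 0 -6.17 0; -0.59 -1.8 0 0 0 -6.17 0; -0.59 -1.8 0 0 0 -6.17 0; -0.59 -1.8 0 0 0 -6.17 0; -0.59 -1.8 0 0 0 -6.17 0; -0.59 -1.8 0 0 0 -6.17 0; -0.59 -1.8 0 0 0 -6.17 0; -0.59 -1.8 0 0 0 -6.17 0; -0.59 -1.8 0 0 0 -6.17 0; -0.59 -1.8 0 0 0 -6.17 0; -0.59 -1.8 0 0 0 -6.17 0; -0.59 -1.8 0 0 0 -6.17 0"}}

```text
clock: 26.55
eef_pos: [0.5376, -0.0498, 0.2973]
orientation: [0.836, 0.549, -0.002, -0.002]
force: [-0.7, -0.6, -1.7]
grip_width: 0.0491
finger_force: 63.6
```

Call:
{"op": "servo_tool", "data": {"rows": "-0.59 -1.8 0 0 0 -6.17 0; -0.59 -1.8 0 0 0 -6.17 0; 0 0 0 0 0 0 0; 0 0 0 0 0 0 0; 0 0 0 0 0 0 0; 0 0 0 0 0 0 0"}}

```text
clock: 27.05
eef_pos: [0.5023, -0.0489, 0.2994]
orientation: [0.774, 0.633, -0.0, -0.001]
force: [0.6, 0.1, -1.7]
grip_width: 0.0488
finger_force: 63.6
```

```bash
python3 - <<'E'
from h import *
st=plan((.5023,-.0485,.15),-11.5)
E
```

```text
t=27.05 pos [ 0.5023 -0.0489  0.2994] yaw -11.5 tilt(xy deg) [-0.07  0.02] w=0.049 F=[ 0.6  0.1 -1.7] j6=0.08
4 rows of cm: [9.000e-03 2.000e-03 3.734e+00] az 0.00 ; total tool shift [4.000e-02 1.000e-02 1.494e+01]
```

Call:
{"op": "servo_tool", "data": {"rows": "0 0 2 0 0 0 0; 0 0 3.5 0 0 0 0; 0 0 3.5 0 0 0 0; 0 0 3 0 0 0 0; 0 0 2 0 0 0 0; 0 0 0 0 0 0 0; 0 0 0 0 0 0 0; 0 0 0 0 0 0 0; 0 0 0 0 0 0 0"}}

```text
clock: 27.8
eef_pos: [0.5033, -0.049, 0.1619]
orientation: [0.774, 0.633, 0.001, 0.001]
force: [0.3, -0.6, -1.8]
grip_width: 0.0491
finger_force: 63.5
```

```bash
python3 - <<'E'
from h import *
from rig import snapshot
st=plan((.5023,-.0485,.0822),-11.5)
cv2.imwrite("pics/w6.png",snapshot("wrist")["pixels"][:,:,::-1])
E
```

```text
t=27.80 pos [ 0.5033 -0.049   0.1619] yaw -11.5 tilt(xy deg) [ 0.21 -0.02] w=0.049 F=[ 0.3 -0.6 -1.8] j6=0.08
3 rows of cm: [ 0.008 -0.045  2.656] az 0.01 ; total tool shift [ 0.02 -0.13  7.97]
```

View pics/w6.png

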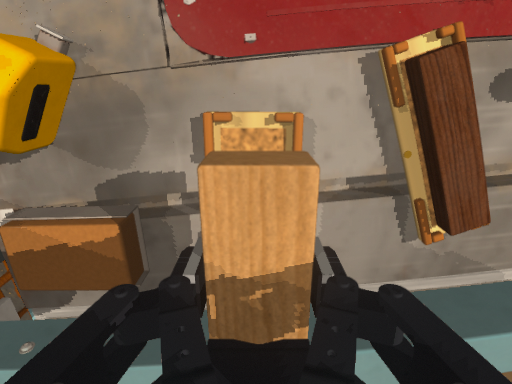

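The maple block is centred on its tray. Lowering now; I'll check the walnut bar's seating afterwards.

Call:
{"op": "servo_tool", "data": {"rows": "0 -0.1 2 0 0 0 0; 0 0 2.3 0 0 0 0; 0 0 1.8 0 0 0 0; 0 0 1 0 0 0 0; 0 0 0.6 0 0 0 0; 0 0 0.3 0 0 0 0; 0 0 0 0 0 0 0; 0 0 0 0 0 0 0; 0 0 0 0 0 0 0"}}

```text
clock: 28.6
eef_pos: [0.5018, -0.0487, 0.0816]
orientation: [0.774, 0.633, 0.001, 0.001]
force: [-0.2, 1.0, 5.0]
grip_width: 0.0493
finger_force: 64.4
```

Call:
{"op": "servo_tool", "data": {"rows": "0 0 0 0 0 0 100; 0 0 0 0 0 0 100; 0 0 0 0 0 0 100; 0 0 0 0 0 0 100; 0 0 0 0 0 0 100; 0 0 0 0 0 0 100; 0 0 -2 0 0 0 100; 0 0 -3.5 0 0 0 100; 0 0 -4 0 0 0 100; 0 0 -4 0 0 0 100; 0 0 -4 0 0 0 100; 0 0 -3.5 0 0 0 100"}}

```text
clock: 29.6
eef_pos: [0.5008, -0.0486, 0.293]
orientation: [0.774, 0.633, 0.001, 0.001]
force: [0.5, -0.9, 0.0]
grip_width: 0.0855
finger_force: 0.0
```

```bash
python3 - <<'E'
from h import *
st=plan((.58,.11,.33),0)
E
```

```text
t=29.60 pos [ 0.5008 -0.0486  0.293 ] yaw -11.4 tilt(xy deg) [ 0.11 -0.01] w=0.086 F=[ 0.5 -0.9  0. ] j6=0.08
5 rows of cm: [ 3.345  1.197 -0.736] az -2.29 ; total tool shift [17.12  4.62 -3.68]
```

Back to the survey pose for a final look.

Call:
{"op": "servo_tool", "data": {"rows": "3.35 1.2 -0.74 0 0 -2.3 100; 3.35 1.2 -0.74 0 0 -2.3 100; 3.35 1.2 -0.74 0 0 -2.3 100; 3.35 1.2 -0.74 0 0 -2.3 100; 3.35 1.2 -0.74 0 0 -2.3 100; 0 0 0 0 0 0 100; 0 0 0 0 0 0 100; 0 0 0 0 0 0 100; 0 0 0 0 0 0 100"}}

```text
clock: 30.35
eef_pos: [0.5798, 0.1093, 0.3268]
orientation: [0.707, 0.707, -0.001, -0.0]
force: [-0.9, -0.1, -0.3]
grip_width: 0.0851
finger_force: 0.0
```

```bash
python3 - <<'E'
from h import *; import pickle
from rig import snapshot,monitor
st=monitor.state()
s=snapshot("wrist"); T=np.eye(4);T[:3,:3]=Ro.from_quat(st["orientation"]).as_matrix();T[:3,3]=st["eef_pos"]
M=np.linalg.inv(T@s["tool_from_camera"]); s["R"],s["t"]=M[:3,:3],M[:3,3]
pickle.dump(s,open("w7.pkl","wb"))
cv2.imwrite("pics/w7.png",cv2.resize(s["pixels"][:,:,::-1],(800,600)))
E
```

```text
(no output)
```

View pics/w7.png

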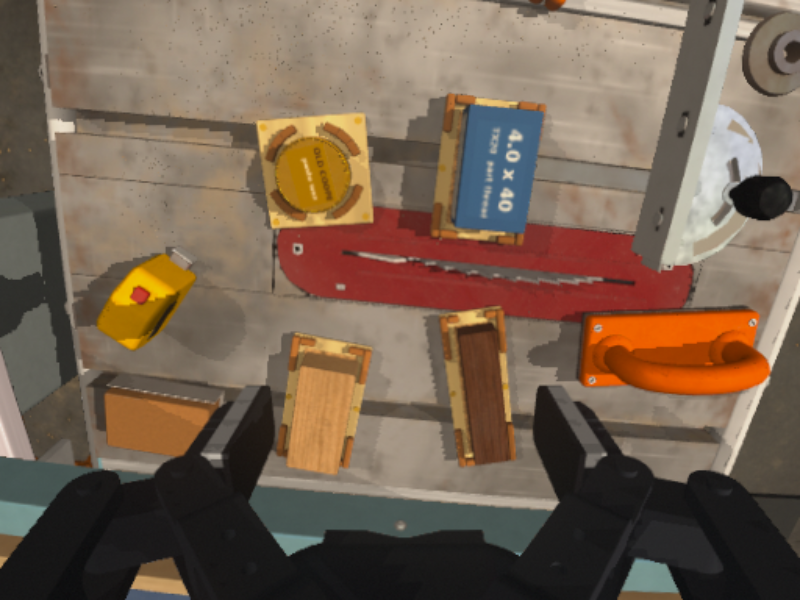

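All four pieces look seated: tin (313,175), carton (500,168), maple (325,410), walnut (485,395). I'll check this in numbers.

```bash
python3 - <<'E'
from h import *; import pickle
s=pickle.load(open("w7.pkl","rb")); k=.64; q=lambda *a:tuple(int(x*k) for x in a)
print("carton want 648.1 168.5 84.7",rect(s,comp(s,(95,90,60),(130,255,255),q(440,90,560,250),9),.044))
print("tin want 507.8 168",rect(s,comp(s,(15,190,60),(30,255,255),q(262,115,368,225),5),.035))
print("walnut want 654 -34.7 98.9",rect(s,comp(s,(0,60,25),(16,255,110),q(450,318,520,475),3),.028))
m=comp(s,(10,90,150),(17,158,255),q(280,368,372,480),3); print("maple want 502.3 -48.5 78.5",rect(s,m,.038))
ov=s["pixels"][:,:,::-1].copy()
for a in [((95,90,60),(130,255,255),q(440,90,560,250),9),((15,190,60),(30,255,255),q(262,115,368,225),5),((0,60,25),(16,255,110),q(450,318,520,475),3)]:
    w=comp(s,*a); ov[(w-cv2.erode(w,np.ones((3,3))))>0]=(0,255,0)
ov[(m-cv2.erode(m,np.ones((3,3))))>0]=(0,255,0)
cv2.imwrite("pics/ov7.png",cv2.resize(ov[50:310,150:360],(630,590)))
E
```

```text
carton want 648.1 168.5 84.7 (array([0.6484, 0.1751]), array([53.8, 87.8]), np.float64(85.0), array([648.5, 173.7]), array([88.3, 54.1]))
tin want 507.8 168 (array([0.5084, 0.1702]), array([48.7, 50.2]), np.float64(31.0), array([508.3, 169.8]), array([54.9, 56.6]))
walnut want 654 -34.7 98.9 (array([ 0.6512, -0.0235]), array([ 35.6, 145.9]), np.float64(99.3), array([652.2, -27.7]), array([ 37.2, 146. ]))
maple want 502.3 -48.5 78.5 (array([ 0.5022, -0.0454]), array([ 49.7, 109.2]), np.float64(78.3), array([501.7, -48. ]), array([109.8,  50.4]))
```

View pics/ov7.png

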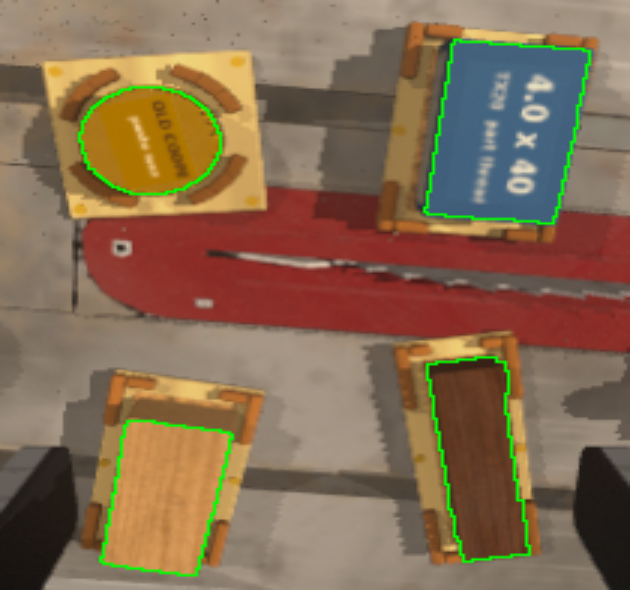

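Maple and tin are centred within 2 mm. The carton and walnut sit about 4 mm towards +y, close to the 5 mm play limit. The top camera also read |y| about 2 mm short for the maple and tin, so the same bias is likely here. I have time, so I'll re-grip both and move each about 3.5 mm towards −y.

```bash
python3 - <<'E'
from h import *
plan((.6488,.1682,.15),-5.3)
E
```

```text
t=30.40 pos [0.5798 0.1091 0.327 ] yaw -0.0 tilt(xy deg) [-0.06 -0.02] w=0.085 F=[ 0.   0.4 -0.5] j6=0.17
6 rows of cm: [1.03  1.114 2.948] az 0.88 ; total tool shift [ 5.92  6.91 17.69]
```

Call:
{"op": "servo_tool", "data": {"rows": "1.03 1.11 2.95 0 0 0.88 100; 1.03 1.11 2.95 0 0 0.88 100; 1.03 1.11 2.95 0 0 0.88 100; 1.03 1.11 2.95 0 0 0.88 100; 1.03 1.11 2.95 0 0 0.88 100; 1.03 1.11 2.95 0 0 0.88 100; 0 0 0 0 0 0 100; 0 0 0 0 0 0 100; 0 0 0 0 0 0 100; 0 0 0 0 0 0 100"}}

```text
clock: 31.23
eef_pos: [0.6497, 0.1688, 0.1528]
orientation: [0.739, 0.674, 0.002, 0.001]
force: [0.8, 0.7, -0.5]
grip_width: 0.0855
finger_force: 0.0
```

```bash
python3 - <<'E'
from h import *
plan((.6485,.1682,.080),-5.3,4)
E
```

```text
t=31.23 pos [0.6497 0.1688 0.1528] yaw -5.3 tilt(xy deg) [0.2  0.04] w=0.086 F=[ 0.8  0.7 -0.5] j6=0.33
4 rows of cm: [-0.019 -0.034  1.82 ] az 0.01 ; total tool shift [-0.07 -0.14  7.28]
```

Call:
{"op": "servo_tool", "data": {"rows": "0 -0.1 2.2 0 0 0 100; 0 0 2.2 0 0 0 100; 0 0 1.7 0 0 0 100; 0 0 0.8 0 0 0 100; 0 0 0.2 0 0 0 100; 0 0 0 0 0 0 100; 0 0 0 0 0 0 0; 0 0 0 0 0 0 0; 0 0 0 0 0 0 0; 0 0 0 0 0 0 0; 0 0 0 0 0 0 0; 0 0 0 0 0 0 0"}}

```text
clock: 32.23
eef_pos: [0.6492, 0.1698, 0.0811]
orientation: [0.739, 0.674, 0.001, 0.001]
force: [0.7, 0.2, 6.2]
grip_width: 0.0543
finger_force: 65.7
```

Call:
{"op": "servo_tool", "data": {"rows": "0 0 0 0 0 0 0; 0 0 0 0 0 0 0; 0 0 -0.6 0 0 0 0; 0 0 -0.9 0 0 0 0; -0.35 0 0 0 0 0 0; 0 0 0 0 0 0 0; 0 0 0 0 0 0 0; 0 0 0.7 0 0 0 0; 0 0 0.5 0 0 0 0; 0 0 0.2 0 0 0 0; 0 0 0 0 0 0 0; 0 0 0 0 0 0 0"}}

```text
clock: 33.23
eef_pos: [0.6476, 0.166, 0.0809]
orientation: [0.739, 0.674, -0.0, -0.0]
force: [-2.8, -1.3, 4.6]
grip_width: 0.0538
finger_force: 65.9
```

Call:
{"op": "servo_tool", "data": {"rows": "0 0 0 0 0 0 100; 0 0 0 0 0 0 100; 0 0 0 0 0 0 100; 0 0 0 0 0 0 100; 0 0 0 0 0 0 100; 0 0 0 0 0 0 100; 0 0 -2 0 0 0 100; 0 0 -2.5 0 0 0 100; 0 0 -2.5 0 0 0 100; 0 0 0 0 0 0 100; 0 0 0 0 0 0 100"}}

```text
clock: 34.15
eef_pos: [0.6487, 0.1663, 0.1521]
orientation: [0.739, 0.674, 0.002, 0.001]
force: [0.4, 0.6, 0.3]
grip_width: 0.0853
finger_force: 0.0
```

```bash
python3 - <<'E'
from h import *
plan((.655,-.0358,.15),8.9)
E
```

```text
t=34.15 pos [0.6487 0.1663 0.1521] yaw -5.2 tilt(xy deg) [0.21 0.06] w=0.085 F=[0.4 0.6 0.3] j6=0.32
6 rows of cm: [-3.378  0.067  0.032] az -2.36 ; total tool shift [-20.07   2.47   0.19]
```

Call:
{"op": "servo_tool", "data": {"rows": "-3.38 0.07 0 0 0 -2.36 100; -3.38 0.07 0 0 0 -2.36 100; -3.38 0.07 0 0 0 -2.36 100; -3.38 0.07 0 0 0 -2.36 100; -3.38 0.07 0 0 0 -2.36 100; -3.38 0.07 0 0 0 -2.36 100; 0 0 0 0 0 0 100; 0 0 0 0 0 0 100; 0 0 0 0 0 0 100; 0 0 0 0 0 0 100"}}

```text
clock: 34.98
eef_pos: [0.654, -0.035, 0.1495]
orientation: [0.65, 0.76, -0.0, -0.001]
force: [0.1, -0.0, -0.1]
grip_width: 0.0857
finger_force: 0.0
```

```bash
python3 - <<'E'
from h import *
plan((.655,-.0358,.080),8.9)
E
```

```text
t=34.98 pos [ 0.654  -0.035   0.1495] yaw 9.0 tilt(xy deg) [-0.09  0.03] w=0.086 F=[ 0.1 -0.  -0.1] j6=-0.23
2 rows of cm: [-0.049  0.048  3.476] az 0.04 ; total tool shift [-0.1   0.1   6.95]
```

Call:
{"op": "servo_tool", "data": {"rows": "0 0 2.2 0 0 0 100; 0 0 2.2 0 0 0 100; 0 0 1.6 0 0 0 100; 0 0 0.7 0 0 0 100; 0 0 0.2 0 0 0 100; 0 0 0 0 0 0 100; 0 0 0 0 0 0 0; 0 0 0 0 0 0 0; 0 0 0 0 0 0 0; 0 0 0 0 0 0 0; 0 0 0 0 0 0 0; 0 0 0 0 0 0 0"}}

```text
clock: 35.98
eef_pos: [0.655, -0.0362, 0.0824]
orientation: [0.65, 0.76, 0.001, 0.001]
force: [0.1, 0.8, 3.7]
grip_width: 0.0328
finger_force: 61.4
```

Call:
{"op": "servo_tool", "data": {"rows": "0 0 0 0 0 0 0; 0 0 0 0 0 0 0; 0 0 -0.6 0 0 0 0; 0 0 -0.9 0 0 0 0; -0.35 0 0 0 0 0 0; 0 0 0 0 0 0 0; 0 0 0 0 0 0 0; 0 0 0.7 0 0 0 0; 0 0 0.5 0 0 0 0; 0 0 0.2 0 0 0 0; 0 0 0 0 0 0 0; 0 0 0 0 0 0 0"}}

```text
clock: 36.98
eef_pos: [0.6547, -0.0395, 0.0823]
orientation: [0.65, 0.76, -0.0, -0.0]
force: [-2.2, -0.3, 4.9]
grip_width: 0.0331
finger_force: 61.4
```

Call:
{"op": "servo_tool", "data": {"rows": "0 0 0 0 0 0 100; 0 0 0 0 0 0 100; 0 0 0 0 0 0 100; 0 0 0 0 0 0 100; 0 0 0 0 0 0 100; 0 0 0 0 0 0 100; 0 0 -2 0 0 0 100; 0 0 -3.5 0 0 0 100; 0 0 -4 0 0 0 100; 0 0 -4 0 0 0 100; 0 0 -4 0 0 0 100; 0 0 -3.5 0 0 0 100"}}

```text
clock: 37.98
eef_pos: [0.6549, -0.0396, 0.2953]
orientation: [0.65, 0.76, 0.001, 0.001]
force: [0.6, -0.3, -0.7]
grip_width: 0.0854
finger_force: 0.0
```

```bash
python3 - <<'E'
from h import *
plan((.58,.11,.33),0)
E
```

```text
t=37.98 pos [ 0.6549 -0.0396  0.2953] yaw 8.9 tilt(xy deg) [ 0.13 -0.  ] w=0.085 F=[ 0.6 -0.3 -0.7] j6=-0.23
5 rows of cm: [ 3.122 -1.213 -0.697] az 1.79 ; total tool shift [15.94 -5.07 -3.49]
```

Call:
{"op": "servo_tool", "data": {"rows": "3.12 -1.21 -0.7 0 0 1.8 100; 3.12 -1.21 -0.7 0 0 1.8 100; 3.12 -1.21 -0.7 0 0 1.8 100; 3.12 -1.21 -0.7 0 0 1.8 100; 3.12 -1.21 -0.7 0 0 1.8 100; 0 0 0 0 0 0 100; 0 0 0 0 0 0 100; 0 0 0 0 0 0 100; 0 0 0 0 0 0 100; 0 0 0 0 0 0 100; 0 0 0 0 0 0 100"}}

```text
clock: 38.9
eef_pos: [0.5807, 0.1089, 0.3268]
orientation: [0.708, 0.706, -0.0, -0.0]
force: [-0.0, -0.1, 0.3]
grip_width: 0.0853
finger_force: 0.0
```

```bash
python3 - <<'E'
from h import *; import pickle
from rig import snapshot,monitor
st=monitor.state()
s=snapshot("wrist"); T=np.eye(4);T[:3,:3]=Ro.from_quat(st["orientation"]).as_matrix();T[:3,3]=st["eef_pos"]
M=np.linalg.inv(T@s["tool_from_camera"]); s["R"],s["t"]=M[:3,:3],M[:3,3]
k=.64; q=lambda *a:tuple(int(x*k) for x in a)
print("carton want 648.1 168.5 84.7",rect(s,comp(s,(95,90,60),(130,255,255),q(440,90,560,250),9),.044))
print("tin want 507.8 168",rect(s,comp(s,(15,190,60),(30,255,255),q(262,115,368,225),5),.035))
c,_,a,mr,sz=rect(s,comp(s,(0,60,25),(16,255,110),q(450,318,520,475),3),.028); a=np.radians(a)
print("walnut",mr,sz,np.degrees(a),"-y end want 664.8 -103.9:",mr-max(sz)/2*np.array([np.cos(a),np.sin(a)]))
print("maple want 502.3 -48.5 78.5",rect(s,comp(s,(10,90,150),(17,158,255),q(280,368,372,480),3),.038))
cv2.imwrite("pics/ov8.png",cv2.resize(s["pixels"][50:310,150:360,::-1],(630,590)))
t=snapshot("top"); o=pickle.load(open("s0.pkl","rb"))["top"]
for z,n,b in((.066,"tape",((20,150,100),(35,255,255),(215,235,255,275))),(.02,"clamp tip",((2,150,100),(15,255,255),(140,120,165,150)))):
    print(n,*[rect(x,comp(x,*b,3,2),z)[0] for x in(o,t)])
E
```

```text
carton want 648.1 168.5 84.7 (array([0.6463, 0.1713]), array([53.6, 87.6]), np.float64(84.9), array([646.4, 169.8]), array([88.1, 54. ]))
tin want 507.8 168 (array([0.5084, 0.1701]), array([48.6, 50.2]), np.float64(30.4), array([508.3, 169.6]), array([54.9, 56.7]))
walnut [652.6 -30.6] [ 37.9 146.3] 99.5 -y end want 664.8 -103.9: [ 664.67323237 -102.74679175]
maple want 502.3 -48.5 78.5 (array([ 0.5022, -0.0454]), array([ 49.8, 109.1]), np.float64(78.3), array([501.7, -47.9]), array([109.6,  50.3]))
tape [0.3595 0.0602] [0.3465 0.0419]Traceback (most recent call last):
  File "<stdin>", line 15, in <module>
  File "h.py", line 18, in rect
    v,u=np.nonzero(m); P=cast(s,np.c_[u,v],z)[:,:2]; c=P.mean(0); w,V=np.linalg.eigh(np.cov((P-c).T))
        ~~~~~~~~~~^^^
    return _wrapfunc(a, 'nonzero')
    return _wrapit(obj, method, *args, **kwds)
    result = getattr(arr, method)(*args, **kwds)
ValueError: Calling nonzero on 0d arrays is not allowed. Use np.atleast_1d(scalar).nonzero() instead.
```

View pics/ov8.png

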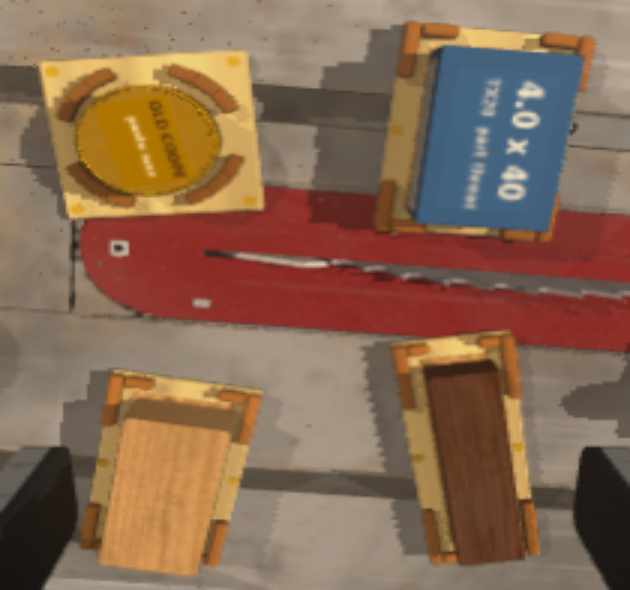

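All four pieces are now within about 2 mm of their pad centres and flat between the lips. The tape measure is at the same pixels in the first and last survey pictures. The top-view readings for tape and clamp failed because the arm blocked them, but nothing passed low near either. Handing in.

```bash
python3 -c "
from rig import env
print(env.close_job())"
```

```text
the job is handed in; nothing more can be done
None
```

I put all four pieces away flat in their matching trays, each within about 2 mm of its pad centre, and handed the job in at about 39 s; the tape measure hasn't moved, and I didn't re-measure the spring clamp, though nothing passed low near it.

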